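# Draw a border strip from the sloped rack and gauge it against fence and stop

### The job

Take the violet border strip out of its lane in the sloped rack, lay it flat on the bench beside the steel fence with the glaze up, and press it gently home, so that one long side bears on the fence and one end bears on the red cross stop (on the side towards the rack), wherever that has been clamped; the glazed edges chip if it is pushed hard. Leave it lying there, and leave the other two strips, the bowl and the stack of tiles where they are.

Things in the scene. Friction and masses are not known exactly. Their poses are not given: they have to be found in the camera images.
- rack: Fixed wooden rack. Origin: middle of its open low mouth, at bench level. x: level, mouth to back; z up. Floor meets the bench at the mouth and rises along +x at 0.31 rad for 190 mm of slope to a back wall. Three lanes 52 mm wide, centre lines y = -57, 0, +57 mm; all walls 18 mm above the floor, square to it, 5 mm thick (back 8). Strips can slide out of the mouth; no finger room beside them.
- violet_strip: Violet border strip: ceramic bar 120 (x) x 44 (y) x 14 mm thick (z), 0.15 kg, white with violet glaze and white flowers on top (+z). Origin: centre of its underside. Starts lengthwise in one of the rack's lanes (which one varies), glaze up, lower end 14 mm of slope inside the mouth, about 56 mm free behind its upper end. This is the one wanted.
- green_strip: Green border strip: ceramic bar 120 (x) x 44 (y) x 14 mm thick (z), 0.15 kg, white with green glaze and white flowers on top (+z). Origin: centre of its underside. Starts lengthwise in one of the rack's lanes (which one varies), glaze up, lower end 14 mm of slope inside the mouth, about 56 mm free behind its upper end. Leave alone.
- amber_strip: Amber border strip: ceramic bar 120 (x) x 44 (y) x 14 mm thick (z), 0.15 kg, white with amber glaze and brown flowers on top (+z). Origin: centre of its underside. Starts lengthwise in one of the rack's lanes (which one varies), glaze up, lower end 14 mm of slope inside the mouth, about 56 mm free behind its upper end. Leave alone.
- fence: Fixed steel fence, 12 mm high. Origin on its inner face at bench level; the face runs along x from -40 to 210 mm, +y is the strip's side, leg 24 mm wide. A red cross stop (25 x 44 mm, 18 mm high; clamp screw to 29 mm over the leg) juts out along +y. Its face towards +x is clamped somewhere from x = 0 to 60 mm; where is not reported: feel or look. Home: strip along x, 60 mm past that face, y = 22.
- bowl: Empty blue ceramic bowl, 110 mm across and 50 mm high, loose. Origin: centre of its underside. Leave alone.
- tiles: Stack of four square violet tiles bonded by their glaze, 100 x 100 x 38 mm, loose. Origin: centre of its underside. Leave alone.
Things that resemble listed ones, but are neither listed nor needed, are in the scene too. What is shaped like the violet_strip but pink is not meant.

How it is judged:
By the outcome, as a careful person would: the job done as asked, in the order asked, and still so for the second after the job is handed in, with the robot touching nothing.
It also fails if it takes over 72 s, if anything falls off the work surface, if the arm or the gripper's body presses on something with over 40 N, if the wrist force passes 120 N, or if a joint passes its speed limit or range.

### The arm

A 6-joint arm with a two-finger parallel gripper is mounted at the origin on the work surface. World frame = base frame: x ahead of the robot, y to its left, z up, the work surface at z = 0. Lengths are in m, angles in rad, forces in N, time in s.
With the tool pointing down it reaches from about 0.25 to 0.775 m from the base axis. Payload 4 kg.
Tool frame: the origin (TCP) lies on the centre line of the jaws, within the pads' length; the fingertips stand tcp_to_tips ahead of it and the grasp point (between the pads) lies 6 mm ahead of it (tcp_to_tips is the distance from the TCP to the fingertips, in m); z points along the fingers, y is the direction in which the jaws open and shut (so a half turn about z gives the same grasp; the last joint's range is limited). The gripper opens to 94 mm and grips with 3 to 60 N. Pads are 16 mm wide; open, the fingers measure 119 mm over their backs; the gripper's body (75 mm by 177 mm) begins 78 mm behind the grasp point.
Start: joints at [1.173, 0.087, 1.371, -0, 1.684, -0.103], TCP at [0.16, 0.526, 0.231] pointing down, gripper open.
Joint ranges: [-3.1, 3.1], [-0.76, 2.03], [0.27, 2.55], [-1.08, 4.22], [0.17, 2.65], [-2.57, 2.57]. Speed limits (rad/s): [2.79, 2.79, 3.14, 3.14, 3.14, 3.14].

### API

Orientations are given as a unit quaternion [w, x, y, z].
In Python, from bench import * gives the robot as it stands. The module is installed in compiled form; this text tells all that it offers.
- The arm moves only by the shell command python3 -m crank 'ROWS'. ROWS is JSON, one flat list of numbers, 5 for each row, row after row: the shift along the tool's x, y, z in mm, then the turn about the tool's z in degrees, then the closure, from 0 (fully open) to 1 (shut). In form: [dx, dy, dz, turn, hand, dx, dy, dz, turn, hand, ...]. A call has 1 to 12 rows; each row is the pose to reach, as a shift and turn from the pose measured when the call began, along the tool's axes at that moment; what a row does not reach only later rows make up. A row lasts 1/8 s, in which the tool goes at most 62.5 mm and 10.7 degrees, less where a joint would pass 70% of its speed; a pose out of reach is approached as far as the arm can. A call with a gripper value outside its range is refused whole. The fingers move at their own pace and stop on an object; the grip force is fixed at half the most. Time passes only in rows, so rows that repeat a pose let the fingers close. It gives the time, the measured TCP pose, the force and the opening at its end, in the units of the state.
- sense(): the state, without advancing time (a new reading comes with each control period).
- get_image(name): name is "scene" or "top" or "wrist"; returns a dict with "color" (420x560x3 uint8, red, green, blue), "K" (3x3 intrinsics, pixels), "cam_to_world" (4x4, takes a point from camera to world coordinates); the wrist camera has in their place "hand_eye" (4x4, takes a point from camera to tool coordinates, whose origin is the TCP and whose axes are the flange's). Camera axes: x right, y down, z forward; pixel columns grow to the right and rows downward; lengths in m; the calibration is good to about 2 mm. A picture is of the moment at which its call begins: read the wrist's pose just before it. There is no depth.
- finish_job(): hands the job in, once; it reports no verdict.
Trained networks look in the newest picture that a camera, given by its name, has taken for a name from the list of things; names that differ only in an ending like _2 or _b are one class to them, and where a whole thing is asked for, a point or a joint stands for the part that bears it (a point fixed in the world has none). Each returns a list of dicts, best first, with "p" (0 to 1); they miss things now and then, are a little off and sometimes report something else, mostly with a low value. They report only what shows in the picture. A call takes as long as a camera call. They do not tell look-alikes from the thing itself.
- recognise(camera, query): "at" ([column, row] in pixels, amid what is visible of it).
- outline_of(camera, query): "mask" (420x560 bool, what is visible of it) and "at" ([column, row] in pixels, amid what is visible of it).
The state is a dict: "clock": time; "joint_pos": joint angles; "dq": joint speeds; "joint_torque": joint torques, N m; "eef_pos": TCP position; "orientation": TCP orientation; "contact_force": force on the tool from outside, world axes, zero at the start; "wrist_torque": the same for the moment, N m; "width": finger opening in m.
Only numpy, scipy, OpenCV 4.12 (cv2) and the standard library are available. Lean on these libraries where they do the work, as an engineer would, in place of code of your own. Each camera call takes 0.05 s, during which the arm holds its last target. There are 200 camera calls.

## Working session

There is one attempt and no reset: what is moved stays moved. The work goes in short steps, Python scripts to look and compute and a shell command to move; the robot and the scene stay as the last step left them, time stands still between calls to the robot, and variables do not carry over. Pictures are saved under pics/ and viewed, about 8 in all and at most 12, crops included, and the job is handed in when it is done.

```bash
mkdir -p pics; python3 - <<'E'
from bench import *
import cv2
s=sense();print({k:(v if isinstance(v,float) else [round(float(x),4) for x in __import__('numpy').ravel(v)]) for k,v in s.items()})
try: print(tcp_to_tips)
except Exception as e: print(e)
for c in ("scene","top"):
    im=get_image(c);cv2.imwrite(f"pics/{c}0.png",im["color"][:,:,::-1])
    print(c,im["K"].round(1).tolist(),im["cam_to_world"].round(4).tolist())
    for q in ("rack","violet_strip","green_strip","amber_strip","fence","bowl","tiles"):
        print(q,[(r["p"] and round(r["p"],2),[int(x) for x in r["at"]]) for r in recognise(c,q)][:4])
E
```

```text
{'clock': 0.0, 'joint_pos': [1.1729, 0.088, 1.3722, -0.0, 1.6836, -0.1031], 'dq': [0.0009, -0.0009, -0.001, 0.0007, -0.0015, 0.0008], 'joint_torque': [-0.0011, -34.0168, -30.2433, 0.0719, 0.0329, -0.0002], 'eef_pos': [0.1596, 0.5258, 0.2293], 'orientation': [-0.0003, 0.1469, 0.9892, -0.0011], 'contact_force': [-0.1451, 0.2248, -0.1125], 'wrist_torque': [0.0078, -0.0181, 0.0513], 'width': 0.09400135033982696}
0.025
scene [[522.8, 0.0, 280.0], [0.0, 522.8, 198.7], [0.0, 0.0, 1.0]] [[-0.035, 0.811, -0.584, 1.2688], [0.9993, 0.0219, -0.0295, 0.0551], [-0.0111, -0.5847, -0.8112, 1.0361], [0.0, 0.0, 0.0, 1.0]]
rack [(0.92, [372, 188])]
violet_strip [(0.85, [436, 199]), (0.78, [384, 270]), (0.69, [343, 200])]
green_strip [(0.56, [344, 182])]
amber_strip [(0.9, [343, 163]), (0.44, [345, 200])]
fence [(0.78, [181, 251])]
bowl [(0.88, [136, 142])]
tiles [(0.84, [311, 273]), (0.64, [181, 247])]
top [[524.0, 0.0, 281.2], [0.0, 524.0, 207.6], [0.0, 0.0, 1.0]] [[-0.0107, -0.985, 0.172, 0.3558], [-0.9999, 0.0121, 0.0069, 0.0279], [-0.0088, -0.172, -0.9851, 1.2928], [0.0, 0.0, 0.0, 1.0]]
rack [(0.81, [195, 239])]
violet_strip [(0.94, [133, 236]), (0.8, [196, 158]), (0.65, [224, 216])]
green_strip [(0.79, [225, 240])]
amber_strip [(0.8, [228, 262])]
fence [(0.73, [374, 165])]
bowl [(0.89, [454, 286])]
tiles [(0.63, [259, 143])]
```

```bash
python3 - <<'E'
import cv2
im=cv2.imread("pics/top0.png");cv2.imwrite("pics/top0c.png",cv2.resize(im[90:330,100:500],None,fx=2,fy=2,interpolation=cv2.INTER_CUBIC))
E
```

```text
(no output)
```

View pics/top0c.png

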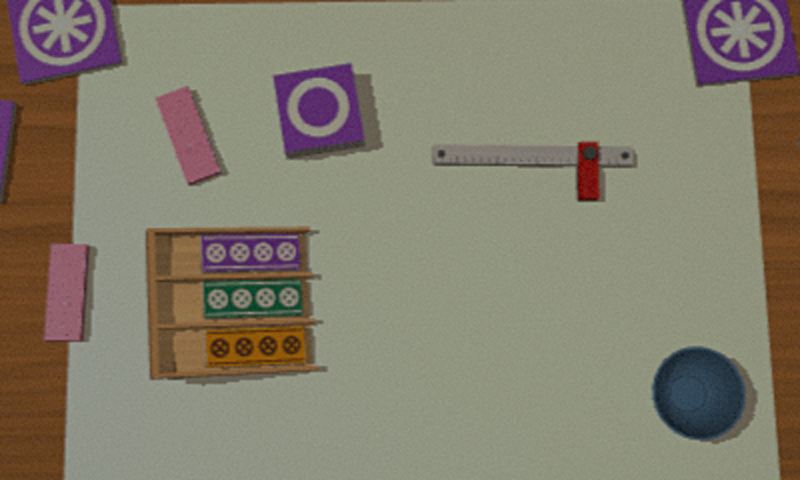

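View pics/scene0.png

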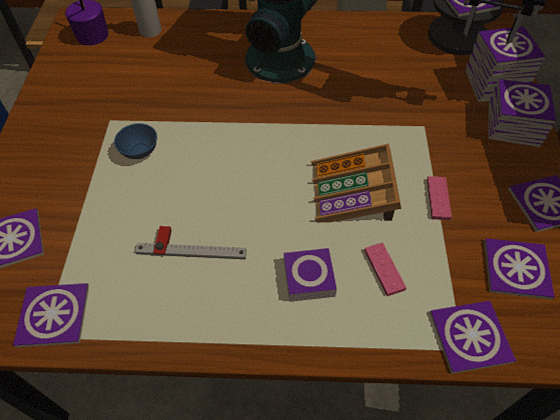

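The top view (crop is 2x, offset 100,90) shows the violet strip in the lane nearest the fence side, at full-image (226,216). The green strip is in the middle lane and the amber in the far one, with the rack mouth facing right (world -y). The fence runs from (317,167) to (418,167), its inner face facing down (world -x), and the red stop is at (394,176) with its working face to the left. The pink bars are decoys.

```bash
cat >h.py <<'E'
from bench import *
import numpy as np, cv2
def ray(im,px,z):
    T=im["cam_to_world"];p=np.atleast_2d(np.array(px,float))
    d=np.c_[p,np.ones(len(p))]@np.linalg.inv(im["K"]).T@T[:3,:3].T
    return (T[:3,3]+d*((z-T[2,3])/d[:,2])[:,None])
def wristim():
    s=sense();im=get_image("wrist");w,x,y,z=s["orientation"]
    from scipy.spatial.transform import Rotation as R
    T=np.eye(4);T[:3,:3]=R.from_quat([x,y,z,w]).as_matrix();T[:3,3]=s["eef_pos"]
    im["cam_to_world"]=T@im["hand_eye"];return im
def st():
    s=sense();w,x,y,z=s["orientation"]
    from scipy.spatial.transform import Rotation as R
    M=R.from_quat([x,y,z,w]).as_matrix()
    print("t",round(s["clock"],2),"pos",(np.array(s["eef_pos"])*1e3).round(1),"F",np.round(s["contact_force"],2),"w",round(s["width"]*1e3,1));print("x",M[:,0].round(3),"y",M[:,1].round(3),"z",M[:,2].round(3))
E
python3 - <<'E'
from h import *
for c in ("top","scene"):
    im=get_image(c);hsv=cv2.cvtColor(im["color"],cv2.COLOR_RGB2HSV)
    red=((hsv[...,0]<6)|(hsv[...,0]>174))&(hsv[...,1]>170)&(hsv[...,2]>60)
    n,l,stt,ce=cv2.connectedComponentsWithStats(red.astype(np.uint8))
    for i in range(1,n):
        if stt[i,4]>60:
            b=cv2.boxPoints(cv2.minAreaRect(np.argwhere(l==i)[:,::-1].astype(np.float32)));print(c,"red",stt[i].tolist());print((ray(im,b,.018)*1e3).round(0)[:,:2].tolist())
    for q,z in (("violet_strip",.036),("fence",.012),("tiles",.038)):
        for r in outline_of(c,q)[:3]:
            b=cv2.boxPoints(cv2.minAreaRect(np.argwhere(r["mask"])[:,::-1].astype(np.float32)))
            print(c,q,round(r["p"],2),[int(v) for v in r["at"]],int(r["mask"].sum()),(ray(im,b,z)*1e3).round(0)[:,:2].tolist())
    if c=="top":
        print("wall ends mouth z.018",(ray(im,np.array([[318,231],[320,277],[322,322],[326,370]])/2+[100,90],.018)*1e3).round(0).tolist())
        print("wall backs z.076",(ray(im,np.array([[150,230],[158,276],[158,323],[152,378]])/2+[100,90],.076)*1e3).round(0).tolist())
st()
E
```

```text
top red [389, 162, 10, 28, 226]
[[691.0, -234.0], [691.0, -257.0], [622.0, -253.0], [622.0, -231.0]]
top violet_strip 0.88 [195, 158] 844 [[752.0, 296.0], [769.0, 254.0], [656.0, 209.0], [639.0, 250.0]]
top violet_strip 0.68 [134, 236] 917 [[453.0, 420.0], [570.0, 416.0], [566.0, 369.0], [449.0, 373.0]]
top violet_strip 0.59 [223, 217] 882 [[579.0, 232.0], [578.0, 115.0], [533.0, 115.0], [535.0, 231.0]]
top fence 0.66 [373, 166] 1177 [[695.0, -55.0], [692.0, -303.0], [622.0, -299.0], [625.0, -53.0]]
top tiles 0.71 [259, 145] 1720 [[779.0, 148.0], [795.0, 48.0], [687.0, 31.0], [671.0, 131.0]]
wall ends mouth z.018 [[584.0, 92.0, 18.0], [527.0, 89.0, 18.0], [472.0, 87.0, 18.0], [414.0, 83.0, 18.0]]
wall backs z.076 [[578.0, 287.0, 76.0], [523.0, 277.0, 76.0], [467.0, 275.0, 76.0], [404.0, 281.0, 76.0]]
scene red [154, 226, 17, 28, 241]
[[691.0, -262.0], [618.0, -259.0], [625.0, -230.0], [698.0, -234.0]]
scene violet_strip 0.89 [383, 268] 1171 [[678.0, 202.0], [651.0, 248.0], [773.0, 291.0], [797.0, 247.0]]
scene violet_strip 0.81 [343, 202] 767 [[551.0, 107.0], [516.0, 227.0], [561.0, 233.0], [595.0, 115.0]]
scene violet_strip 0.75 [437, 201] 819 [[472.0, 371.0], [464.0, 420.0], [595.0, 410.0], [601.0, 365.0]]
scene fence 0.78 [180, 248] 1472 [[693.0, -304.0], [615.0, -316.0], [622.0, -60.0], [699.0, -57.0]]
scene tiles 0.57 [308, 272] 2334 [[695.0, 28.0], [677.0, 134.0], [794.0, 144.0], [810.0, 44.0]]
t 1.2 pos [159.8 526.3 230.5] F [ 0.24  0.2  -0.19] w 94.1
x [-0.957  0.291 -0.   ] y [0.291 0.957 0.   ] z [ 0.  0. -1.]
```

```bash
python3 -m crank '[-474,-197,0,73,1,-474,-197,0,73,1,-474,-197,0,73,1,-474,-197,0,73,1,-474,-197,0,73,1,-474,-197,0,73,1,-474,-197,0,73,1,-474,-197,0,73,1,-474,-197,0,73,1,-474,-197,0,73,1,-474,-197,0,73,1,-474,-197,0,73,1]'; python3 - <<'E'
from h import *
st();im=wristim();cv2.imwrite("pics/w1.png",im["color"][:,:,::-1])
import pickle;pickle.dump(im,open("w1.pkl","wb"));print(im["cam_to_world"].round(3).tolist())
E
```

```text
clock: 2.7
eef_pos: [0.5551, 0.2014, 0.231]
orientation: [-0.0, 0.706, 0.709, 0.0]
contact_force: [0.5, -0.8, 0.3]
width: 0.0007
t 2.7 pos [555.1 201.4 231. ] F [ 0.46 -0.85  0.31] w 0.7
x [-0.004  1.     0.   ] y [1.    0.004 0.   ] z [ 0.  0. -1.]
[[1.0, 0.004, 0.003, 0.555], [0.004, -0.964, -0.265, 0.279], [0.001, 0.265, -0.964, 0.385], [0.0, 0.0, 0.0, 1.0]]
```

View pics/w1.png

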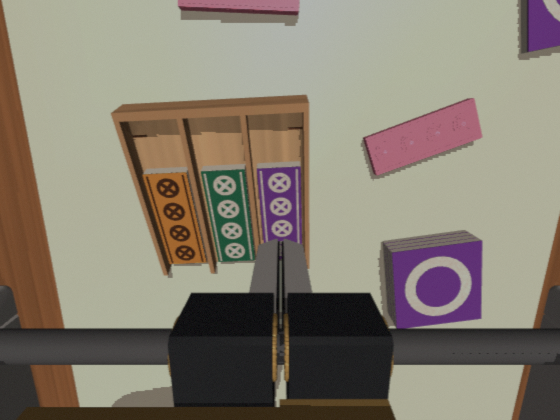

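Wrist view: the violet strip is in the right-hand lane, with its upper end at about (259–300, 165). The lane behind it, up to the back wall at row 118, is free.

```bash
python3 - <<'E'
from h import *
import pickle;im=pickle.load(open("w1.pkl","rb"))
f=lambda p,z:(ray(im,p,z)*1e3).round(1)[0,:2].tolist()
print("upper end",f([259,166],.054),f([300,164],.054))
for v,u0,u1,h in((180,260.5,299.5,.0515),(240,264,299,.034)): print("sides",f([u0,v],h),f([u1,v],h))
print("back wall inner top edge L R",f([130,118],.076),f([304,114],.076),"outer wall right",f([308,100],.076),f([308,270],.022))
E
```

```text
upper end [534.6, 230.6] [575.3, 232.8]
sides [535.8, 216.0] [575.3, 216.2]
sides [538.0, 144.6] [577.2, 144.8]
back wall inner top edge L R [421.3, 276.3] [576.6, 280.4] outer wall right [579.9, 292.3] [589.4, 102.2]
```

```bash
python3 -m crank '[49,-1,40,-1.3,1,49,-1,90,-1.3,1,49,-1,125,-1.3,1,49,-1,140,-1.3,1,49,-1,148,-1.3,1,49,-1,151,-1.3,1,49,-1,151,-1.3,1]'; python3 -c "
from h import *
st()"
```

```text
clock: 3.62
eef_pos: [0.5549, 0.2506, 0.0814]
orientation: [0.001, 0.698, 0.716, 0.001]
contact_force: [0.4, 0.0, -0.1]
width: 0.0003
t 3.62 pos [554.9 250.6  81.4] F [ 0.39  0.02 -0.13] w 0.3
x [-0.027  1.     0.001] y [1.    0.027 0.003] z [ 0.003  0.001 -1.   ]
```

```bash
python3 -m crank '[0,0,3,0,1,0,0,4.5,0,1,0,0,5.5,0,1,0,0,5.5,0,1]'; python3 -c "
from h import *
st();im=wristim();cv2.imwrite('pics/w2.png',im['color'][60:340,100:460,::-1])"
```

```text
clock: 4.12
eef_pos: [0.5549, 0.2506, 0.0758]
orientation: [0.001, 0.698, 0.716, 0.001]
contact_force: [-1.9, 0.9, 0.9]
width: 0.0005
t 4.12 pos [554.9 250.6  75.8] F [-1.94  0.88  0.93] w 0.5
x [-0.027  1.     0.001] y [1.    0.027 0.003] z [ 0.003  0.001 -1.   ]
```

View pics/w2.png

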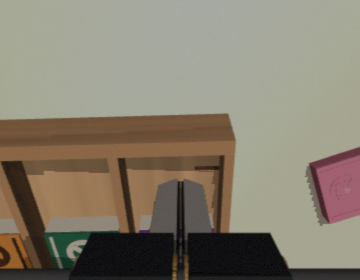

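```bash
python3 -m crank '[-3,0,1,0,1,-6,0,1.9,0,1,-9,0,2.9,0,1,-12,0,3.8,0,1,-20,0,6.4,0,1,-28,0,9,0,1,-36,0,11.5,0,1,-44,0,14,0,1,-52,0,16.6,0,1,-60,0,19.2,0,1,-68,0,21.8,0,1,-68,0,21.8,0,1]'; python3 -c "
from h import *
st();im=wristim();cv2.imwrite('pics/w3.png',im['color'][:,:,::-1])
im=get_image('top');cv2.imwrite('pics/t3.png',cv2.resize(im['color'][180:290,150:330,::-1],None,fx=4,fy=4))"
```

```text
clock: 5.68
eef_pos: [0.5566, 0.1818, 0.0536]
orientation: [0.0, 0.698, 0.716, 0.001]
contact_force: [0.8, -0.4, 0.2]
width: 0.0005
t 5.67 pos [556.6 181.8  53.6] F [ 0.83 -0.38  0.24] w 0.5
x [-0.026  1.     0.001] y [1.    0.026 0.002] z [ 0.002  0.001 -1.   ]
```

View pics/t3.png

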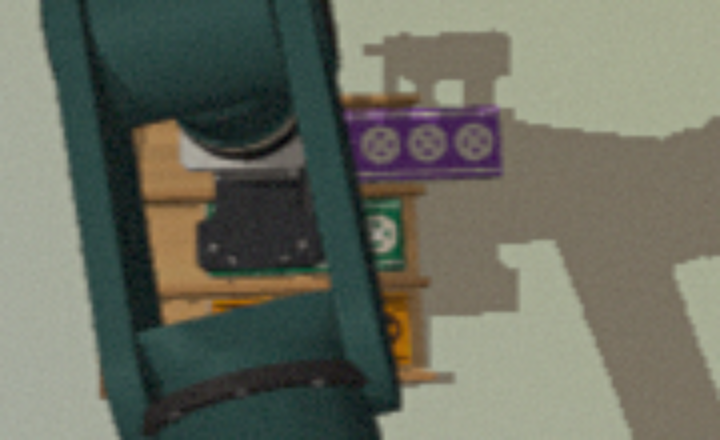

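The strip is sliding out as planned and now sticks well out of the mouth. I'll keep pushing until it is all the way out.

```bash
python3 -m crank '[-9,0,2.9,0,1,-18,0,5.8,0,1,-27,0,8.6,0,1,-36,0,11.5,0,1,-45,0,14.4,0,1,-54,0,17.2,0,1,-63,0,20,0,1,-72,0,22.6,0,1,-81,0,23.2,0,1,-90,0,23.2,0,1,-98,0,23.2,0,1,-98,0,23.2,0,1]'; python3 -c "
from h import *
st()"
python3 -m crank '[6,0,-30,0,1,6,0,-80,0,0.35,-60,0,-150,0,0.35,-60,0,-180,0,0.35,-60,0,-180,0,0.35]'; python3 - <<'E'
from h import *
st();im=wristim();cv2.imwrite("pics/w4.png",im["color"][:,:,::-1])
import pickle;pickle.dump(im,open("w4.pkl","wb"))
h=cv2.cvtColor(im["color"],cv2.COLOR_RGB2HSV)
E
```

```text
clock: 7.28
eef_pos: [0.5595, 0.0838, 0.0307]
orientation: [0.001, 0.698, 0.716, 0.001]
contact_force: [-0.1, 0.7, 0.7]
width: 0.0003
t 7.28 pos [559.5  83.8  30.7] F [-0.14  0.66  0.66] w 0.3
x [-0.026  1.     0.001] y [1.    0.026 0.003] z [ 0.003  0.001 -1.   ]
clock: 7.9
eef_pos: [0.5633, 0.0221, 0.2172]
orientation: [0.005, 0.699, 0.715, 0.005]
contact_force: [0.4, -0.3, 0.3]
width: 0.0368
t 7.9 pos [563.3  22.1 217.2] F [ 0.4  -0.33  0.26] w 36.8
x [-0.023  1.    -0.001] y [1.    0.023 0.015] z [ 0.015 -0.    -1.   ]
```

View pics/w4.png

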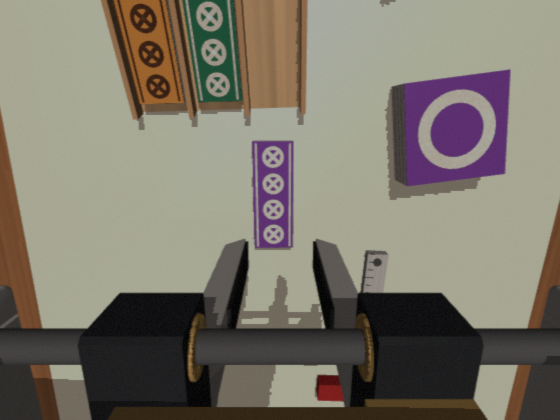

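The strip lies flat in front of the mouth, glaze up, with corners at about (252,141), (293,141), (294,248) and (254,248). The green and amber strips are still in their lanes.

```bash
python3 - <<'E'
from h import *
import pickle;im=pickle.load(open("w4.pkl","rb"))
f=lambda p,z:(ray(im,p,z)*1e3).round(1)[:,:2]
c=f([[252,141],[293,141],[294,248],[254,248]],.014);print(c.tolist(),c.mean(0))
print("fence corner/inner face",f([[366,252],[363,290]],.012).tolist())
im=get_image("top");h=cv2.cvtColor(im["color"],cv2.COLOR_RGB2HSV);m=((h[...,0]>125)&(h[...,0]<150)&(h[...,1]>100)).astype(np.uint8)
n,l,s,ce=cv2.connectedComponentsWithStats(cv2.morphologyEx(m,cv2.MORPH_CLOSE,np.ones((3,3))))
for i in range(1,n):
    if s[i,4]>200: print(s[i].tolist(),f(cv2.boxPoints(cv2.minAreaRect(np.argwhere(l==i)[:,::-1].astype(np.float32))),.014).tolist())  if 0 else print(s[i].tolist(),(ray(im,[ce[i]],.014)*1e3).round(0).tolist())
st()
E
```

```text
[[536.2, 73.0], [579.3, 73.9], [584.5, -46.8], [538.6, -47.6]] [559.65   13.125]
fence corner/inner face [[668.6, -51.2], [669.5, -100.4]]
[103, 74, 57, 57, 951] [[859.0, 419.0, 14.0]]
[441, 79, 59, 53, 979] [[839.0, -449.0, 14.0]]
[114, 86, 34, 32, 389] [[861.0, 422.0, 14.0]]
[453, 89, 34, 32, 407] [[840.0, -448.0, 14.0]]
[237, 122, 40, 44, 382] [[769.0, 107.0, 14.0]]
[48, 137, 59, 53, 1011] [[698.0, 549.0, 14.0]]
[500, 140, 60, 66, 905] [[662.0, -587.0, 14.0]]
[60, 147, 34, 33, 411] [[700.0, 551.0, 14.0]]
[518, 156, 35, 34, 440] [[661.0, -597.0, 14.0]]
[0, 202, 60, 65, 1062] [[519.0, 658.0, 14.0]]
[11, 217, 36, 35, 443] [[520.0, 661.0, 14.0]]
[0, 311, 55, 69, 1011] [[263.0, 646.0, 14.0]]
[0, 326, 31, 41, 457] [[254.0, 672.0, 14.0]]
[0, 381, 53, 39, 583] [[138.0, 643.0, 14.0]]
t 8.0 pos [560.7  23.6 211.2] F [-0.46  0.49  0.51] w 45.0
x [-0.025  1.     0.001] y [1.    0.025 0.004] z [ 0.004  0.001 -1.   ]
```

```bash
python3 -m crank '[-10,-1.3,50,0,0.2,-10,-1.3,100,0,0.2,-10,-1.3,140,0,0.2,-10,-1.3,165,0,0.2,-10,-1.3,178,0,0.2,-10,-1.3,182,0,0.2,-10,-1.3,182,0,0.2]'; python3 -c "
from h import *
st()"
```

```text
clock: 8.88
eef_pos: [0.5608, 0.0139, 0.0296]
orientation: [0.001, 0.698, 0.716, 0.002]
contact_force: [0.4, 0.7, 1.2]
width: 0.0751
t 8.88 pos [560.8  13.9  29.6] F [0.36 0.72 1.18] w 75.1
x [-0.025  1.     0.001] y [1.    0.025 0.005] z [ 0.005  0.001 -1.   ]
```

```bash
python3 -m crank '[0,0,0,0,1,0,0,0,0,1,0,0,0,0,1,0,0,0,0,1,0,0,-10,0,1,0,0,-30,0,1,0,0,-30,0,1]'; python3 -m crank '[-10,0,-40,0,1,-45,16,-70,0,1,-85,30,-70,0,1,-125,45,-70,0,1,-160,55,-70,0,1,-175,59,-70,0,1,-175,59,-70,0,1,-175,59,-70,0,1]'; python3 - <<'E'
from h import *
st();im=wristim();cv2.imwrite("pics/w5.png",im["color"][:,:,::-1])
import pickle;pickle.dump(im,open("w5.pkl","wb"))
E
```

```text
clock: 9.75
eef_pos: [0.5623, 0.0137, 0.0618]
orientation: [0.003, 0.698, 0.716, 0.004]
contact_force: [0.7, 0.1, -0.9]
width: 0.0434
clock: 10.75
eef_pos: [0.6247, -0.1583, 0.1321]
orientation: [0.003, 0.698, 0.716, 0.004]
contact_force: [0.2, 0.2, -1.2]
width: 0.0439
t 10.75 pos [ 624.7 -158.3  132.1] F [ 0.17  0.21 -1.16] w 43.9
x [-0.026  1.     0.001] y [1.    0.026 0.009] z [ 0.009  0.002 -1.   ]
```

View pics/w5.png

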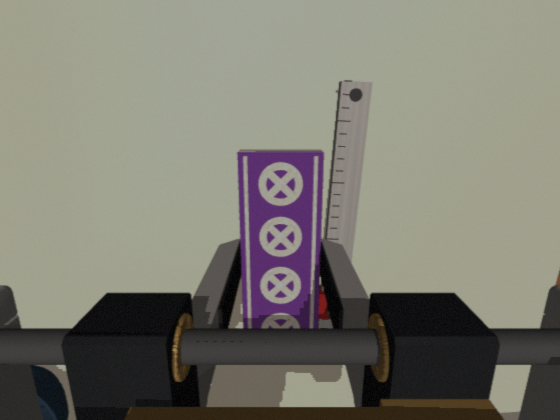

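```bash
python3 - <<'E'
from h import *
import pickle;im=pickle.load(open("w5.pkl","rb"))
f=lambda p,z:(ray(im,p,z)*1e3).round(1)[:,:2].tolist()
g=cv2.cvtColor(im["color"],cv2.COLOR_RGB2GRAY)
for r in (110,150,190,225): print(r,g[r,322:376].tolist())
print("outer top corner+edge",f([[371,83],[352,250]],.012),"end",f([[341,82]],.012))
for z in (.012,0): print(z,f([[338,110],[335,150],[332,190],[330,225]],z))
E
```

```text
110 [161, 160, 162, 161, 161, 160, 160, 161, 160, 160, 160, 161, 159, 150, 112, 61, 83, 122, 135, 136, 136, 136, 137, 137, 140, 139, 138, 139, 140, 138, 138, 138, 136, 141, 141, 139, 138, 135, 136, 137, 137, 141, 140, 138, 136, 136, 139, 150, 161, 161, 161, 161, 160, 160]
150 [142, 156, 161, 159, 162, 161, 162, 161, 160, 146, 103, 64, 70, 106, 133, 134, 133, 134, 135, 135, 136, 136, 137, 136, 136, 133, 136, 135, 139, 140, 137, 138, 135, 133, 132, 133, 136, 137, 138, 137, 135, 135, 146, 159, 161, 159, 160, 161, 161, 158, 159, 161, 161, 161]
190 [112, 155, 162, 160, 158, 141, 100, 68, 63, 102, 132, 134, 131, 132, 133, 135, 137, 136, 134, 133, 131, 134, 136, 139, 140, 139, 135, 131, 134, 130, 131, 131, 134, 134, 134, 132, 132, 139, 154, 158, 159, 160, 161, 160, 159, 160, 159, 158, 159, 159, 159, 160, 159, 160]
225 [154, 157, 142, 96, 63, 71, 108, 130, 133, 131, 132, 132, 133, 136, 133, 132, 131, 132, 134, 137, 138, 138, 133, 130, 131, 131, 128, 130, 133, 131, 131, 131, 131, 140, 154, 158, 159, 160, 161, 161, 159, 160, 160, 160, 159, 159, 159, 158, 160, 159, 160, 161, 159, 160]
outer top corner+edge [[693.9, -54.5], [690.8, -193.5]] end [[670.6, -54.4]]
0.012 [[669.8, -75.2], [669.6, -106.5], [669.4, -139.8], [669.8, -170.7]]
0 [[671.9, -75.0], [671.7, -107.6], [671.5, -142.4], [671.9, -174.7]]
```

```bash
python3 -m crank '[0,-4,40,2.6,1,0,-4,75,2.6,1,0,-4,92,2.6,1,0,-4,98,2.6,1,0,-4,101,2.6,1,0,-4,101.5,2.6,1,0,-4,101.5,2.6,1]'; python3 -c "
from h import *
st()"
```

```text
clock: 11.68
eef_pos: [0.6224, -0.1585, 0.0319]
orientation: [0.004, 0.714, 0.701, 0.004]
contact_force: [-0.0, 0.4, -0.9]
width: 0.0437
t 11.68 pos [ 622.4 -158.5   31.9] F [-0.    0.36 -0.86] w 43.7
x [0.019 1.    0.001] y [ 1.    -0.019  0.011] z [ 0.011  0.001 -1.   ]
```

```bash
python3 -m crank '[0,0,1.3,0,1,0,0,1.8,0,1,0,0,1.8,0,1]';  python3 -m crank '[0,0,0,0,0.43,0,0,0,0,0.43,0,0,0,0,0.43,0,0,-10,0,0.43,0,0,-40,0,0.43,0,0,-90,0,0.8,0,0,-90,0,1,0,0,-90,0,1]'; python3 - <<'E'
from h import *
st();im=wristim();cv2.imwrite("pics/w6.png",im["color"][:,:,::-1])
import pickle;pickle.dump(im,open("w6.pkl","wb"))
E
```

```text
clock: 12.05
eef_pos: [0.6224, -0.1585, 0.0302]
orientation: [0.004, 0.714, 0.7, 0.004]
contact_force: [-0.1, -0.4, -1.0]
width: 0.0435
clock: 13.05
eef_pos: [0.6214, -0.1586, 0.1204]
orientation: [0.004, 0.714, 0.7, 0.004]
contact_force: [-0.2, 0.2, -0.4]
width: 0.0269
t 13.05 pos [ 621.4 -158.6  120.4] F [-0.16  0.24 -0.36] w 26.9
x [0.019 1.    0.001] y [ 1.    -0.019  0.012] z [ 0.012  0.    -1.   ]
```

View pics/w6.png

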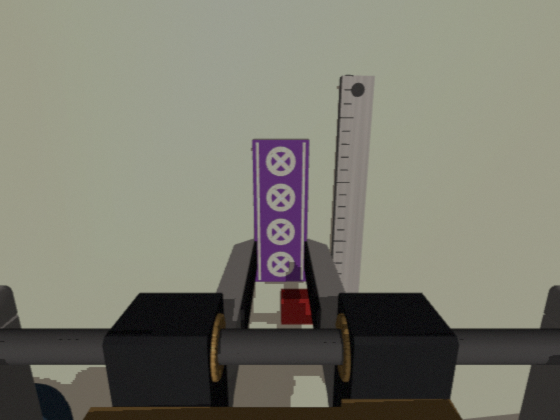

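```bash
python3 - <<'E'
from h import *
import pickle;im=pickle.load(open("w6.pkl","rb"))
f=lambda p,z:(ray(im,p,z)*1e3).round(1)[:,:2].tolist()
g=cv2.cvtColor(im["color"],cv2.COLOR_RGB2GRAY)
c=im["color"];print(c[270:300,295].tolist())
print("strip",f([[253,140],[309,140],[304,283],[257,283]],.014))
e=[]
for r in range(90,230,5):
    i=330+int(np.argmin(g[r,330:350].astype(int)));e.append([i+1.7,r])
e=f(e,.012);print("face",e[::5],np.polyfit([p[1] for p in e],[p[0] for p in e],1))
print("stop",f([[280,290],[312,290]],.018))
st()
E
```

```text
[[51, 25, 64], [52, 27, 64], [54, 28, 66], [53, 28, 65], [50, 25, 63], [51, 27, 64], [51, 25, 63], [51, 23, 63], [53, 26, 65], [52, 27, 65], [59, 35, 67], [77, 61, 71], [102, 96, 85], [104, 97, 86], [104, 97, 86], [106, 100, 87], [105, 98, 86], [103, 94, 83], [86, 72, 62], [49, 23, 18], [41, 4, 7], [42, 12, 9], [41, 7, 10], [42, 11, 8], [39, 2, 3], [42, 8, 5], [42, 9, 9], [41, 7, 6], [47, 7, 11], [71, 19, 16]]
strip [[603.4, -98.7], [646.3, -99.5], [642.5, -220.7], [602.0, -219.7]]
face [[670.7, -63.5], [670.5, -81.5], [669.5, -100.1], [669.3, -119.5], [669.0, -139.6], [667.9, -160.6]] [2.59328601e-02 6.72328586e+02]
stop [[621.7, -224.6], [649.1, -225.3]]
t 13.1 pos [ 620.7 -158.4  119. ] F [ 0.47 -0.06 -0.31] w 23.4
x [0.019 1.    0.001] y [ 1.    -0.019  0.009] z [ 0.009  0.001 -1.   ]
```

```bash
python3 -m crank '[-1.5,-42,0,0,1,-1.5,-42,30,0,1,-1.5,-42,65,0,1,-1.5,-42,82,0,1,-1.5,-42,88,0,1,-1.5,-42,89,0,1,-1.5,-42,89,0,1]'; python3 - <<'E'
from h import *
st();im=get_image("top")
import pickle;im=pickle.load(open("w6.pkl","rb"))
print((ray(im,[[295,288.5]],0)*1e3).round(1),(ray(im,[[295,298.5]],.018)*1e3).round(1))
E
```

```text
clock: 13.98
eef_pos: [0.5805, -0.1593, 0.0309]
orientation: [0.004, 0.714, 0.701, 0.004]
contact_force: [-0.7, 0.1, 0.2]
width: 0.0006
t 13.97 pos [ 580.5 -159.3   30.9] F [-0.75  0.14  0.15] w 0.6
x [0.019 1.    0.001] y [ 1.    -0.019  0.011] z [ 0.011  0.    -1.   ]
[[ 635.5 -233.5    0. ]] [[ 634.5 -233.1   18. ]]
```

```bash
python3 -m crank '[0,4,0,0,1,0,7,0,0,1,0,10,0,0,1,0,13,0,0,1,0,16,0,0,1,0,19,0,0,1,0,22,0,0,1,0,24,0,0,1,0,26,0,0,1,0,27,0,0,1]'; cat >f.py <<'E'
from h import *
a=[]
for i in range(4): get_image("top");a.append(sense()["contact_force"])
st();print("meanF",np.mean(a,0).round(2),"sd",np.std(a,0).round(2))
E
python3 f.py
```

```text
clock: 15.28
eef_pos: [0.6076, -0.1598, 0.0314]
orientation: [0.004, 0.714, 0.701, 0.004]
contact_force: [-2.9, -0.3, 1.2]
width: 0.0001
t 15.47 pos [ 607.6 -159.8   31.3] F [-0.89 -0.27  2.85] w 0.5
x [0.018 1.    0.001] y [ 1.    -0.018  0.012] z [ 0.012  0.    -1.   ]
meanF [-1.   -0.08  1.83] sd [0.12 0.29 0.61]
```

```bash
python3 -m crank '[0,0.6,0,0,1,0,1.2,0,0,1,0,1.2,0,0,1]'; python3 f.py; python3 -m crank '[0,0.6,0,0,1,0,1.2,0,0,1,0,1.2,0,0,1]'; python3 f.py
```

```text
clock: 15.85
eef_pos: [0.6089, -0.1598, 0.0314]
orientation: [0.004, 0.714, 0.701, 0.004]
contact_force: [-1.9, -0.6, 2.9]
width: 0.0006
t 16.05 pos [ 608.8 -159.8   31.4] F [-2.45 -0.02  2.52] w 0.5
x [0.019 1.    0.   ] y [ 1.    -0.019  0.012] z [ 0.012  0.    -1.   ]
meanF [-1.41  0.03  1.81] sd [0.81 0.46 0.61]
clock: 16.42
eef_pos: [0.6101, -0.1598, 0.0314]
orientation: [0.004, 0.714, 0.701, 0.004]
contact_force: [-2.6, -0.5, 2.0]
width: 0.0004
t 16.62 pos [ 610.1 -159.8   31.4] F [-1.37 -0.24  2.29] w 0.4
x [0.019 1.    0.001] y [ 1.    -0.019  0.012] z [ 0.012  0.    -1.   ]
meanF [-1.18 -0.49  2.05] sd [0.31 0.37 0.6 ]
```

```bash
for i in 1 2 3; do :; done; python3 -m crank '[0,0.3,0,0,1,0,0.6,0,0,1,0,0.6,0,0,1]'; python3 f.py|tail -1; python3 -m crank '[0,0.3,0,0,1,0,0.6,0,0,1,0,0.6,0,0,1]'; python3 f.py|tail -1
```

```text
clock: 17.0
eef_pos: [0.6108, -0.1598, 0.0314]
orientation: [0.004, 0.714, 0.701, 0.004]
contact_force: [-0.7, 0.1, 1.6]
width: 0.0007
meanF [-1.78  0.11  1.69] sd [0.5  0.14 0.4 ]
clock: 17.58
eef_pos: [0.6114, -0.1598, 0.0314]
orientation: [0.004, 0.714, 0.701, 0.005]
contact_force: [-1.9, 0.2, 2.9]
width: 0.0005
meanF [-1.5   0.25  1.52] sd [0.66 0.54 0.38]
```

```bash
python3 -m crank '[0,0.3,0,0,1,0,0.6,0,0,1,0,0.6,0,0,1]'|grep -E 'pos|force'; python3 f.py|tail -1; python3 -m crank '[0,0.2,0,0,1,0,0.4,0,0,1,0,0.4,0,0,1]'|grep -E 'pos|force'; python3 f.py|tail -1
```

```text
eef_pos: [0.612, -0.1599, 0.0314]
contact_force: [-2.0, 0.1, 1.6]
meanF [-1.16  0.42  1.92] sd [0.29 0.67 0.71]
eef_pos: [0.6124, -0.1599, 0.0314]
contact_force: [-1.6, 0.8, 1.8]
meanF [-1.55 -0.08  1.91] sd [0.42 0.52 0.39]
```

```bash
for k in 1; do python3 -m crank '[0,0.2,0,0,1,0,0.4,0,0,1,0,0.4,0,0,1]'|grep -E 'pos'; python3 f.py|tail -1; done; python3 -m crank '[0,0.2,0,0,1,0,0.4,0,0,1,0,0.4,0,0,1]'|grep -E 'pos'; python3 f.py|tail -1;  python3 - <<'E'
from h import *
im=get_image("top");cv2.imwrite("pics/t7.png",cv2.resize(im["color"][140:210,290:430,::-1],None,fx=5,fy=5,interpolation=cv2.INTER_CUBIC))
im=get_image("scene");cv2.imwrite("pics/s7.png",cv2.resize(im["color"][190:280,110:270,::-1],None,fx=5,fy=5,interpolation=cv2.INTER_CUBIC))
E
```

```text
eef_pos: [0.6126, -0.1598, 0.0314]
meanF [-1.89  0.07  2.74] sd [0.47 0.72 0.48]
eef_pos: [0.613, -0.1597, 0.0313]
meanF [-2.65  0.72  2.64] sd [0.44 0.52 0.32]
```

View pics/s7.png

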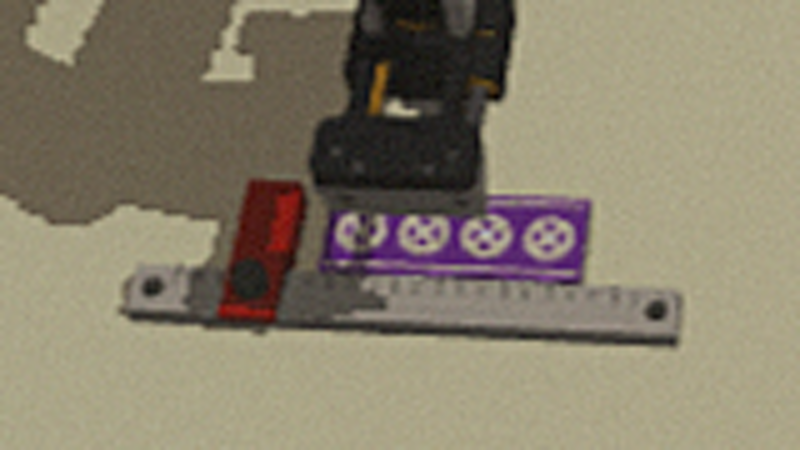

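The strip now touches the fence: the x force is rising and the scene crop shows it along the fence. A gap to the red stop remains at crop (310,230), so I'll push the end next.

```bash
python3 -m crank '[0,-5,0,0,1,0,-10,-10,0,1,0,-10,-30,0,1,40,10,-35,0,1,77,31.5,-35,0,1,77,31.5,-20,0,1,77,31.5,-5,0,1,77,31.5,0,0,1,77,31.5,1.5,0,1,77,31.5,1.5,0,1]'; python3 f.py
```

```text
clock: 21.42
eef_pos: [0.6459, -0.0841, 0.0305]
orientation: [0.004, 0.714, 0.7, 0.005]
contact_force: [0.2, -0.1, 0.2]
width: 0.0004
t 21.62 pos [646.2 -83.6  30.9] F [-0.29 -0.29 -0.02] w 1.0
x [0.019 1.    0.001] y [ 1.    -0.019  0.013] z [ 0.013  0.    -1.   ]
meanF [-0.    0.12  0.06] sd [0.35 0.34 0.38]
```

```bash
python3 -m crank '[-3,0,0,0,1,-6,0,0,0,1,-8,0,0,0,1,-10,0,0,0,1,-12,0,0,0,1,-14,0,0,0,1,-16,0,0,0,1,-17.5,0,0,0,1,-18.5,0,0,0,1,-18.5,0,0,0,1]'|grep -E 'pos|force'; python3 f.py|tail -1; python3 -m crank '[-0.4,0,0,0,1,-0.8,0,0,0,1,-0.8,0,0,0,1]'|grep -E 'pos|force'; python3 f.py|tail -1
```

```text
eef_pos: [0.6459, -0.1023, 0.0308]
contact_force: [0.6, -0.1, 0.3]
meanF [-0.19  0.53  0.21] sd [0.48 0.26 0.2 ]
eef_pos: [0.6458, -0.103, 0.0307]
contact_force: [0.9, 0.3, 0.9]
meanF [-0.3   0.85  0.51] sd [0.21 0.57 0.39]
```

```bash
python3 -m crank '[-0.3,0,0,0,1,-0.6,0,0,0,1,-0.6,0,0,0,1]'|grep -E 'pos|force'; python3 f.py|tail -1
```

```text
eef_pos: [0.6458, -0.1037, 0.0307]
contact_force: [-0.0, -0.0, 0.8]
meanF [-0.34  0.79  0.46] sd [0.39 0.28 0.33]
```

```bash
python3 -m crank '[-0.3,0,0,0,1,-0.6,0,0,0,1,-0.6,0,0,0,1]'|grep -E 'pos'; python3 f.py|tail -1;python3 -m crank '[-0.2,0,0,0,1,-0.4,0,0,0,1,-0.4,0,0,0,1]'|grep -E 'pos'; python3 f.py|tail -1
```

```text
eef_pos: [0.6458, -0.1041, 0.0307]
meanF [-0.15  1.41  0.53] sd [0.37 0.64 0.59]
eef_pos: [0.6458, -0.1041, 0.0308]
meanF [0.07 3.13 1.09] sd [0.76 0.5  0.56]
```

```bash
python3 -m crank '[-0.2,0,0,0,1,-0.4,0,0,0,1,-0.4,0,0,0,1]'|grep -E 'pos'; python3 f.py|tail -1
```

```text
eef_pos: [0.6458, -0.1042, 0.0307]
meanF [0.1  5.16 1.24] sd [0.4  0.39 0.5 ]
```

```bash
python3 -m crank '[3,0,0,0,1,8,0,-5,0,1,8,0,-35,0,1,-30,-20,-40,0,1,-68.6,-42,-40,0,1,-68.6,-42,-25,0,1,-68.6,-42,-10,0,1,-68.6,-42,-2,0,1,-68.6,-42,0.5,0,1,-68.6,-42,0.5,0,1]'|grep pos; python3 f.py; python3 -m crank '[0,2,0,0,1,0,4,0,0,1,0,6,0,0,1,0,7,0,0,1,0,7.5,0,0,1,0,7.5,0,0,1]'|grep pos; python3 f.py|tail -1
```

```text
eef_pos: [0.6029, -0.1714, 0.0294]
t 27.4 pos [ 603.1 -172.    30.2] F [ 0.51  0.03 -0.07] w 0.6
x [0.018 1.    0.001] y [ 1.    -0.018  0.014] z [ 0.014  0.001 -1.   ]
meanF [0.29 0.2  0.11] sd [0.38 0.4  0.28]
eef_pos: [0.6105, -0.1721, 0.0303]
meanF [0.39 0.17 0.29] sd [0.65 0.25 0.24]
```

```bash
python3 -m crank '[0,0.4,0,0,1,0,0.9,0,0,1,0,0.9,0,0,1]'|grep pos; python3 f.py|tail -1; python3 -m crank '[0,0.3,0,0,1,0,0.6,0,0,1,0,0.6,0,0,1]'|grep pos; python3 f.py|tail -1
```

```text
eef_pos: [0.6113, -0.1721, 0.0304]
meanF [0.23 0.67 0.42] sd [0.33 0.66 0.57]
eef_pos: [0.6116, -0.1721, 0.0303]
meanF [-2.12  0.7   0.03] sd [0.53 0.27 0.21]
```

```bash
python3 -m crank '[0,0.2,0,0,1,0,0.4,0,0,1,0,0.4,0,0,1]'|grep pos; python3 f.py|tail -1; python3 -m crank '[0,-5,0,0,1,0,-12,-10,0,1,0,-12,-60,0,1,40,-12,-110,0,1,60,-12,-150,0,0.5,60,-12,-150,0,0.5,60,-12,-150,0,0.5]'|grep pos; python3 - <<'E'
from h import *
st();im=wristim();w=im["color"][60:400,180:420,::-1]
im=get_image("top");t=im["color"][140:210,290:430,::-1];im=get_image("scene");s=im["color"][190:280,110:270,::-1]
r=lambda a,k:cv2.resize(a,k,interpolation=cv2.INTER_CUBIC)
cv2.imwrite("pics/f.png",np.hstack([r(w,(360,510)),np.vstack([r(t,(440,220)),r(s,(440,290))])]))
E
```

```text
eef_pos: [0.6117, -0.1721, 0.0302]
meanF [-3.39  0.34  1.94] sd [0.43 1.07 0.23]
eef_pos: [0.5987, -0.1122, 0.1799]
t 30.95 pos [ 598.7 -112.2  179.9] F [-0.04 -1.23 -0.73] w 26.9
x [0.018 1.    0.001] y [ 1.    -0.018  0.012] z [ 0.012  0.001 -1.   ]
```

View pics/f.png

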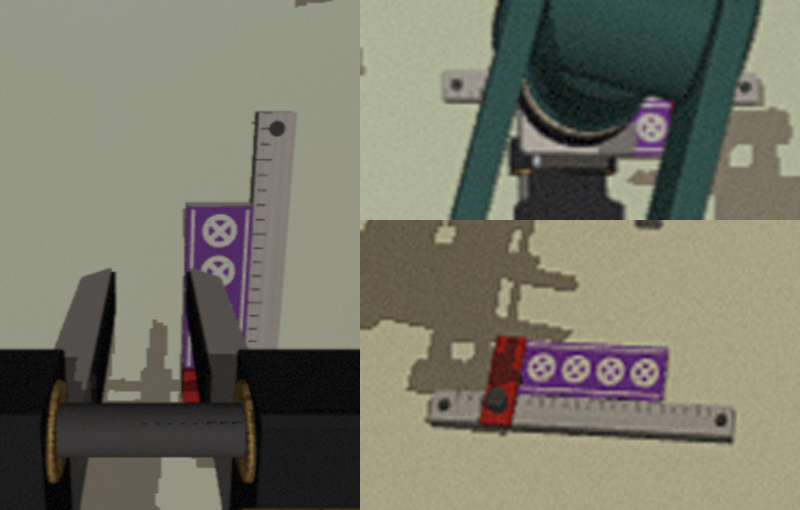

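The picture shows the strip flat with its glaze up, long side on the fence and end on the red stop. The gripper is clear of it.

```bash
python3 - <<'E'
from h import *
print([(q,[(round(r["p"],2),[int(v) for v in r["at"]]) for r in recognise("scene",q)][:2]) for q in("green_strip","amber_strip","bowl","tiles")])
print(finish_job())
E
```

```text
[('green_strip', [(0.85, [341, 183])]), ('amber_strip', [(0.56, [344, 164])]), ('bowl', [(0.62, [136, 140])]), ('tiles', [(0.7, [310, 274])])]
the job is handed in; nothing more can be done
None
```

The violet strip is lying flat beside the fence with its glaze up, one long side on the fence and one end on the red stop. I handed the job in at about 31 s of the 72 s allowed. I pushed it out of its lane from behind with closed fingers and carried it to the fence. I then nudged it against the fence, against the stop, and once more against the fence.

**Contact:** At each final nudge the tool stopped moving while the force rose, to about 5 N at the stop and about 3.4 N at the fence. I did not re-test the stop end after the last fence nudge, but the scene picture taken afterwards shows no gap there.

**Other things:** In the last scene picture, the networks found the green and amber strips, the bowl and the tiles within about 3 pixels of where they started. The gripper was clear of everything.

**Readings that disagreed:** The position of the stop face came out 1–2 mm apart between the top and wrist cameras. The fence angle came out between 0.012 and 0.026 rad. I relied on feeling for contact instead of those figures. The force readings carried about 0.5 N of noise.

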